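# Depth-gauge the open well of a dry block heater

## Robot

A 6-joint arm with a two-finger parallel gripper is mounted at the origin on the work surface. World frame = base frame: x ahead of the robot, y to its left, z up, the work surface at z = 0. Lengths are in m, angles in rad, forces in N, time in s.
With the tool pointing down it reaches from about 0.3 to 0.775 m from the base axis. Payload 14.6 kg.
Tool frame: the origin (TCP) lies at the very end of the fingers, on their centre line; the grasp point (between the pads) lies 19 mm behind it; z points along the fingers, y is the line along which they close (so a half turn about z gives the same grasp; the last joint's range is limited). The gripper opens to 85 mm and grips with 20 to 120 N. Pads are 22 mm wide; open, the fingers measure 114 mm over their backs; the gripper's body (76 mm by 85 mm) begins 54 mm behind the grasp point. The pads swing forward as they close: fully open they stand 13 mm farther back than shut.
Start: joints at [-1.267, 0.3, 1.521, -0, 1.321, -0.067], TCP at [0.199, -0.513, 0.231] pointing down, gripper open.
Joint ranges: [-3.03, 3.03], [-0.79, 2.21], [0.23, 2.52], [-1.04, 4.18], [0, 3.07], [-2.55, 2.55]. Speed limits (rad/s): [2.22, 2.22, 2.57, 3.14, 3.14, 3.14].

## Interface

Orientations are given as a unit quaternion [x, y, z, w].
In Python, from cell import monitor, viewer, bot gives the robot as it stands.
- The arm moves only by the shell command python3 -m inch 'ROWS' [FORCE]. ROWS is a JSON object of lists of equal length, an entry for each row: "delta_pos": the shift along the world's x, y, z in units of 30 mm (1.0 is 30 mm), a list of three; "angular": the turn, a rotation vector about the world's x, y, z in rad, a list of three; "jaw": the closure, from 0 (fully open) to 1 (shut). A call has exactly 8 rows; each row shifts and turns the commanded pose from where the row before left it; what a row does not reach is not made up. A row lasts 1/12 s, in which the tool goes at most 41.7 mm and 7.16 degrees, less where a joint would pass 70% of its speed; a pose out of reach is approached as far as the arm can. A call is refused whole if a number of a shift passes 1 or a number of a turn 0.125, either way. A call with a gripper value outside its range is refused whole. The fingers move at their own pace and stop on an object; FORCE is the grip in N (left out, the last holds). Time passes only in rows, so rows that do not move let the fingers close, or fill a call up. It gives the time, the measured TCP pose, the force, the opening and the grip force at its end, in the units of the state.
- monitor.state(): the state, without advancing time (a new reading comes with each control period).
- viewer.get_image(name): name is "scene" or "side" or "wrist"; returns the picture (420x560x3 uint8, red, green, blue); there is no depth.
- viewer.calibration(name): a dict with "fx", "fy", "cx", "cy" (pixels), "R" (3x3) and "t" (3): a world point X has camera coordinates R X + t. Camera axes: x right, y down, z forward; pixel columns grow to the right and rows downward; lengths in m; the calibration is good to about 2 mm. A picture is of the moment at which its call begins: read the wrist's pose just before it. calibration takes no time and is no camera call; for the wrist camera it gives the pose at the moment of the call.
- bot.finish_job(): hands the job in; it is judged then, once.
The state is a dict: "time_s": time; "q": joint angles; "joint_velocities": joint speeds; "tau": joint torques, N m; "position": TCP position; "ee_rot": TCP orientation; "contact_force": force on the tool from outside, world axes, zero at the start; "torque": the same for the moment, N m; "opening": opening from 0.0 (shut) to 1.0 (fully open); "finger_force": force on a finger pad.
Only numpy, scipy, OpenCV 4.12 (cv2) and the standard library are available. Lean on these libraries where they do the work, as an engineer would, in place of code of your own. Each camera call takes 0.05 s, during which the arm holds its last target. There are 200 camera calls.

## Task

Take the depth gauge out of its stand and lower it into the empty well of the block heater. When its brass collar rests on the block, keep pushing the rod gently down through the stiff collar until you feel it bottom out on the cushion hidden in the well, so that the collar marks the depth. Then let go and leave the gauge standing in the well, at the bottom, with the collar flat on the block; do not drop it, do not ram the bottom and leave the other things on the counter where they are.

Things in the scene. Friction and masses are not known exactly. Their poses are not given: they have to be found in the camera images.
- heater: Dry block heater, fixed to the counter: a plain aluminium block 100 x 100 mm, its top 95 mm above the counter, in a low white casing 124 x 124 mm and 55 mm high. Wells at (+-23, +-23) mm; the one at (+23, +23) mm is empty, the other three hold tubes whose white caps (17 mm wide) stand 20 mm above the block. Origin: centre of the underside, z up. May stand at any yaw.
- well_mouth (a point): Centre of the mouth of the empty well, level with the top of the block; axes as the heater. The well is a vertical blind round hole 14 mm across with a 2 mm chamfer. Its floor is a firm rubber cushion (gives 1 mm per 8 N) at a depth not known beforehand: 58 to 80 mm below the mouth. The cushion may be loaded with at most 20 N.
- stand: Gauge stand, fixed to the counter: grey plastic block 70 x 70 x 40 mm with a vertical 14.5 mm hole, 34 mm deep, in the middle of its top, in which the gauge stands. Origin: centre of the underside.
- gauge: Depth gauge, standing upright, about 0.13 kg: steel rod 12 mm thick and 104 mm long with a bevelled tip, and on top of it a round black handle 20 mm across and 46 mm long (total 150 mm). Origin: the centre of the tip's end face; z runs up along the rod to the handle. The handle spans z = 104 to 150 mm, the same all round.
- gauge_grip (a point): Point on the gauge's axis in the handle, 128 mm above the tip, where to grip it from above.
- gauge_tip (a point): Centre of the end face of the rod's tip (same point as the gauge's origin).
- collar_face (a point): Centre of the underside of the brass collar, a ring 32 mm across, 12 mm thick, around the rod. It holds by a stiff friction of 5 N, more than the gauge's weight, and stays where pushed; it starts 42 to 50 mm above the tip and can go up to 92 mm above it. Push on the wrist: about 5 N while the rod slides through, climbing steeply only once it is on the cushion (10 N in all is ample).
- dish: Small white bowl, 44 mm wide and 30 mm high, a bystander. Origin: centre of underside.
- reagent: Amber bottle, 56 mm wide and 110 mm high, a bystander. Origin: centre of underside.
- sample_jar: Jar with white lid, 60 mm wide and 75 mm high, a bystander. Origin: centre of underside.
- beaker: Glass beaker, 66 mm wide and 90 mm high, a bystander. Origin: centre of underside.
- marker: Blue marker pen lying on the counter, 14 mm thick and 130 mm long, a bystander. Origin: under its middle.
Things that resemble listed ones, but are neither listed nor needed, are in the scene too. What is meant by the gauge is not orange or turquoise, and is the smaller of those in its own colour.

How it is judged:
On the way, in this order (a step that is already met when the one before it is completed fails the run):
1. the gauge is lifted out of its stand by the gripper (height (world z) of gauge_tip above 0.06 m and contact force between the fingers and gauge above 0.5 N), for 0.1 s.
2. the rod is in the well, as far as its collar allows or deeper (horizontal distance between gauge_tip and well_mouth below 0.004 m and z of gauge_tip in the frame of well_mouth below -0.03 m), for 0.05 s.
3. the rod is on the cushion at the bottom, still held, with the collar on the block (horizontal distance between gauge_tip and well_mouth below 0.004 m and z of gauge_tip in the frame of well_floor below 0.0015 m and z of collar_face in the frame of well_mouth below 0.003 m and contact force between the fingers and gauge above 0.5 N), for 0.1 s.
At the end, for the whole second after the job is handed in: The gauge stands released and at rest in the empty well, within 0.08 rad of upright, its tip on the cushion at the bottom (at most 1.5 mm above the cushion's unloaded surface) and within 4 mm of the well's axis, and the underside of its collar within 3 mm of the top of the block (horizontal distance between gauge_tip and well_mouth below 0.004 m and z of gauge_tip in the frame of well_floor below 0.0015 m and z of collar_face in the frame of well_mouth below 0.003 m and angle between gauge's own z axis and vertical below 0.08 rad and linear speed of gauge below 0.02 m/s); the robot touches nothing.
It fails at once if the cushion is rammed: more than 20 N on it (contact force between gauge and cushion above 20 N).
It fails at once if the gauge is dropped or thrown (linear speed of gauge above 0.5 m/s and not (contact force between the fingers and gauge above 0.2 N)).
It fails at once if a bystander is moved by more than 20 mm (distance of any of dish, reagent, sample_jar, beaker, marker from where it was at the start of the episode above 0.02 m).
It also fails if it takes over 48 s, if anything falls off the work surface, if the arm or the gripper's body presses on something with over 40 N, if the wrist force passes 120 N, or if a joint passes its speed limit or range.

## Working session

There is one attempt and no reset: what is moved stays moved. The work goes in short steps, Python scripts to look and compute and a shell command to move; the robot and the scene stay as the last step left them, time stands still between calls to the robot, and variables do not carry over. Pictures are saved under pics/ and viewed, at most 10 in all, crops included, and the job is handed in when it is done.

```bash
mkdir -p pics; ls
python3 - <<'E'
from cell import monitor, viewer, bot
import cv2,numpy as np
s=monitor.state();print({k:np.round(v,3).tolist() for k,v in s.items()})
for n in("scene","side"):
    c=viewer.calibration(n);print(n,{k:np.round(v,4).tolist() for k,v in c.items()})
    cv2.imwrite(f"pics/{n}0.png",cv2.cvtColor(viewer.get_image(n),cv2.COLOR_RGB2BGR))
E
```

```text
pics
{'time_s': 0.0, 'q': [-1.267, 0.3, 1.522, -0.0, 1.321, -0.067], 'joint_velocities': [0.0, 0.002, -0.0, 0.0, -0.0, -0.0], 'tau': [0.001, -54.351, -36.179, -0.0, 0.004, 0.0], 'position': [0.199, -0.512, 0.231], 'ee_rot': [0.983, 0.184, -0.0, -0.001], 'contact_force': [0.272, -0.175, 0.199], 'torque': [-0.006, 0.014, -0.012], 'finger_force': 0.0, 'opening': 1.0}
scene {'fx': 451.4684, 'fy': 451.4684, 'cx': 281.7661, 'cy': 216.1271, 'R': [[0.3115, 0.9502, 0.0022], [0.5417, -0.1757, -0.822], [-0.7807, 0.2573, -0.5695]], 't': [-0.2993, -0.2277, 1.5249]}
side {'fx': 540.5158, 'fy': 540.5158, 'cx': 282.165, 'cy': 213.1253, 'R': [[0.9818, -0.1897, 0.0017], [-0.1422, -0.7415, -0.6557], [0.1257, 0.6436, -0.755]], 't': [-0.5773, 0.2209, 1.1742]}
```

View pics/scene0.png

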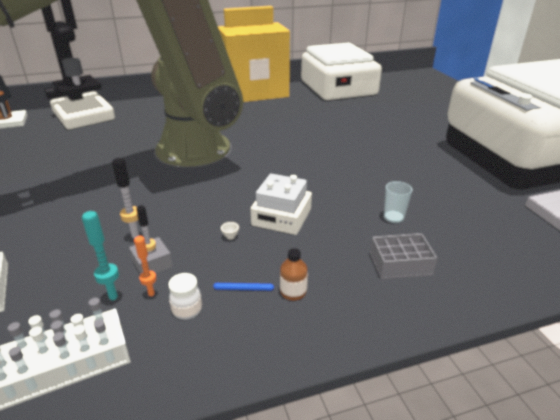

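View pics/side0.png

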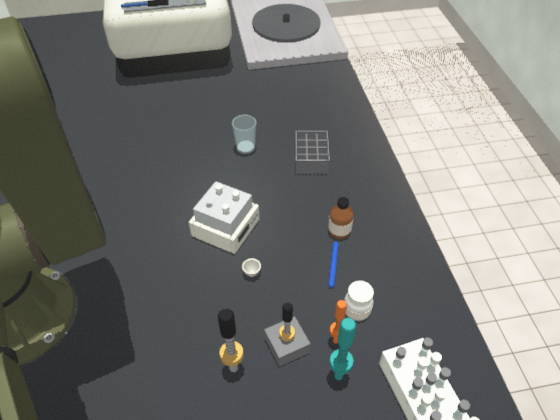

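The small black gauge stands in the grey block (scene ≈(143,215), side ≈(288,312)). The heater is at scene (283,195) and side (225,212). Next I'll zoom in on both.

Run:
```python
import cv2,numpy as np
a=cv2.imread("pics/scene0.png");b=cv2.imread("pics/side0.png")
def c(i,x,y,w=80,h=60): return cv2.resize(i[y:y+h,x:x+w],(400,300),interpolation=cv2.INTER_CUBIC)
m=np.vstack([np.hstack([c(a,243,172),c(b,185,180)]),np.hstack([c(a,110,200,100,75),c(b,240,295,100,75)])])
cv2.imwrite("pics/mos.png",m)
```

```text
(no output)
```

View pics/mos.png

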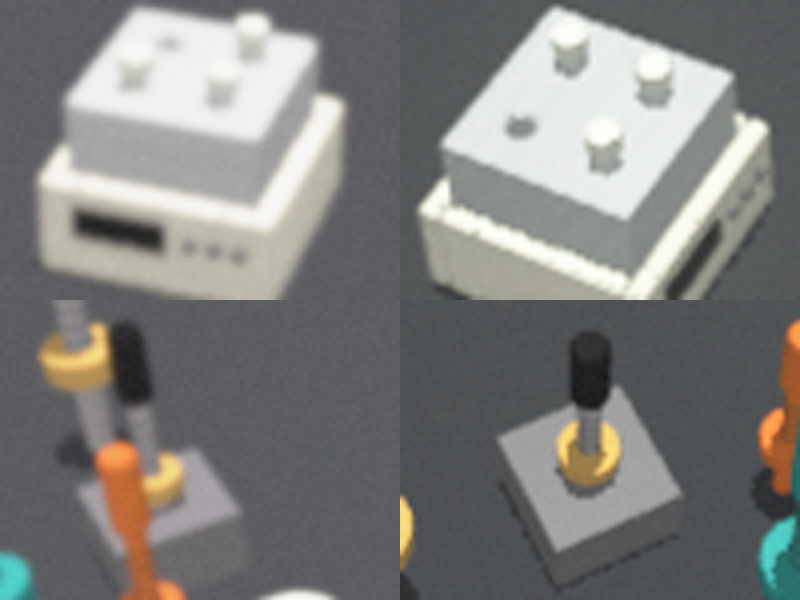

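The well mouth is at scene (276.6,180.6) and side (209.2,205). The gauge's handle top is at scene (141.7,206) and side (287.7,305). I read the block and stand corners off as well.

```bash
cat > h.py <<'E'
import cv2,numpy as np
from cell import monitor, viewer, bot
def P(c): return np.hstack([c["R"],np.reshape(c["t"],(3,1))])
def norm(c,p): return np.array([(p[0]-c["cx"])/c["fx"],(p[1]-c["cy"])/c["fy"]])
def tri(c1,p1,c2,p2):
    X=cv2.triangulatePoints(P(c1),P(c2),norm(c1,p1).reshape(2,1),norm(c2,p2).reshape(2,1)).ravel();return X[:3]/X[3]
def ray(c,p,z):
    R=np.array(c["R"]);C=-R.T@np.array(c["t"]);d=R.T@np.append(norm(c,p),1);return C+d*(z-C[2])/d[2]
def proj(c,X):
    x=np.array(c["R"])@X+np.array(c["t"]);return np.array([c["fx"]*x[0]/x[2]+c["cx"],c["fy"]*x[1]/x[2]+c["cy"]])
E
python3 - <<'E'
from h import *
a=viewer.calibration("scene");b=viewer.calibration("side")
np.set_printoptions(precision=4,suppress=True)
pts=dict(well=((276.2,180.2),(208.8,204.6)),bl=((256.2,192),(193.2,208.6)),bf=((294.6,199.6),(230.2,223)),br=((306.2,179.6),(251.2,194.6)),bb=((270,173.6),(216,181.2)),
gtop=((141.4,205.9),(287.4,304.6)),stL=((129.6,247.1),(264.1,329.1)),
big=((120,163),(226,316)),orange=((139.4,238),(341,304)),teal=((92,214),(347,323)),dish=((230,229),(252,265)),jar=((184,281),(360,289)))
for k,(p,q) in pts.items():
    X=tri(a,p,b,q);print(k,X,proj(a,X)-p)
print("stand corners z=.04", [ray(b,p,.04)[:2].round(4).tolist() for p in((264.1,329.1),(295.1,317.1),(309.9,342.6),(278.9,357.1))])
print("stand scene", [ray(a,p,.04)[:2].round(4).tolist() for p in((129.6,247.1),(158.4,237.1),(169.6,251.4))])
E
```

```text
well [0.444  0.1544 0.0956] [ 0.1028 -0.1245]
bl [0.4147 0.1274 0.076 ] [ 7.0371 -9.2041]
bf [0.4851 0.1734 0.0353] [-6.4192  7.1039]
br [0.542  0.1795 0.1231] [-7.5207  8.542 ]
bb [0.4718 0.1433 0.151 ] [ 5.3035 -6.9848]
gtop [ 0.5627 -0.1804  0.1585] [-0.0289  0.0288]
stL [ 0.5312 -0.2007  0.0581] [  9.3486 -10.0291]
big [ 0.4473 -0.211   0.2063] [-0.1042  0.1067]
orange [ 0.6634 -0.1926  0.1496] [-0.1496  0.1426]
teal [ 0.6487 -0.2659  0.2113] [-0.3734  0.3434]
dish [0.5214 0.0121 0.0276] [ 0.5846 -0.6354]
jar [ 0.7295 -0.1243  0.0771] [ 0.2179 -0.2094]
stand corners z=.04 [[0.5197, -0.1577], [0.5878, -0.1424], [0.6051, -0.2051], [0.538, -0.2241]]
stand scene [[0.5379, -0.2248], [0.52, -0.159], [0.5815, -0.1404]]
```

```bash
python3 -m inch '{"delta_pos":[[0.3,0.2,0.5],[0.8,0.7,0.5],[0.8,0.7,0],[0.8,0.7,0],[0.8,0.7,0],[0.8,0.7,0],[0.8,0.7,0],[0.8,0.7,0]],"angular":[[0,0,0],[0,0,0],[0,0,0],[0,0,0],[0,0,0],[0,0,0],[0,0,0],[0,0,0]],"jaw":[0,0,0,0,0,0,0,0]}'
python3 -m inch '{"delta_pos":[[0.8,0.7,0],[0.8,0.7,0],[0.8,0.7,0],[0.8,0.7,0],[0.8,0.7,0],[0.8,0.7,0],[0.5,0.5,0],[0,0,0]],"angular":[[0,0,0],[0,0,0],[0,0,0],[0,0,0],[0,0,0],[0,0,0],[0,0,0],[0,0,0]],"jaw":[0,0,0,0,0,0,0,0]}'
```

```text
time_s: 0.77
position: [0.3772, -0.3583, 0.2611]
ee_rot: [0.983, 0.184, -0.0, -0.0]
contact_force: [0.2, -1.1, -0.4]
opening: 1.0
finger_force: 0.0
time_s: 1.43
position: [0.5373, -0.2158, 0.2605]
ee_rot: [0.983, 0.186, -0.0, -0.001]
contact_force: [-0.1, 0.2, -0.6]
opening: 1.003
finger_force: 0.0
```

Run:
```python
from h import *
s=monitor.state();c=viewer.calibration("wrist");im=viewer.get_image("wrist")
cv2.imwrite("pics/w1.png",cv2.cvtColor(im,cv2.COLOR_RGB2BGR));np.savez("w1.npz",im=im,**c)
print(s["position"],s["ee_rot"],proj(c,np.array([.5627,-.1804,.1585])),proj(c,np.array([.5627,-.1815,.04])))
```

```text
[ 0.5372879  -0.21576831  0.26051848] [ 9.82554972e-01  1.85971471e-01 -2.26069285e-04 -5.37537949e-04] [242.19708391 154.52514828] [254.22559208 139.4819658 ]
```

View pics/w1.png

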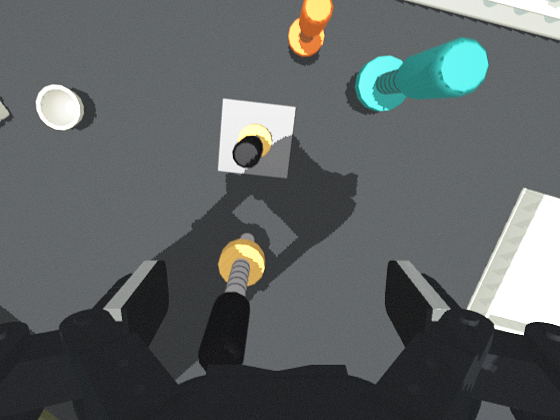

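The wrist view shows the stand top around (257,139) and the black handle end around (248,152), with the big black gauge well behind. I'll refine these by masks.

Run:
```python
from h import *
np.set_printoptions(precision=4,suppress=True)
d=np.load("w1.npz");im=d["im"]
g=im[85:190,205:310].astype(int)
def big(m):
    cs,_=cv2.findContours(m.astype(np.uint8),cv2.RETR_EXTERNAL,cv2.CHAIN_APPROX_NONE);c=max(cs,key=cv2.contourArea);return c
c=big(g.min(2)>140);r=cv2.minAreaRect(c);p=np.array(r[0])+[205,85];print("stand",r,p,ray(d,p,.04))
m=(g.max(2)<45);c=big(m);e=cv2.minEnclosingCircle(c);print("handle",cv2.boundingRect(c),e);
for z in(.155,.1585): print(ray(d,np.array(e[0])+[205,85],z))
```

```text
stand ((49.67687225341797, 53.077354431152344), (73.57818603515625, 72.95368194580078), 6.519801616668701) [254.6769 138.0774] [ 0.5641 -0.1814  0.04  ]
handle (28, 51, 29, 31) ((42.5, 65.5), 16.324926376342773)
[ 0.566  -0.1827  0.155 ]
[ 0.5665 -0.1828  0.1585]
```

```bash
python3 -m inch '{"delta_pos":[[0.4,0.5,0],[0.5,0.6,0],[0,0,0],[0,0,-0.7],[0,0,-0.8],[0,0,-0.8],[0,0,-0.4],[0,0,0]],"angular":[[0,0,0],[0,0,0],[0,0,0],[0,0,0],[0,0,0],[0,0,0],[0,0,0],[0,0,0]],"jaw":[0.4,0.4,0.4,0.4,0.4,0.4,0.4,0.4]}' 20
python3 - <<'E'
from h import *
c=viewer.calibration("wrist");im=viewer.get_image("wrist")
cv2.imwrite("pics/w2.png",cv2.cvtColor(im,cv2.COLOR_RGB2BGR));np.savez("w2.npz",im=im,**c)
print(monitor.state()["position"],proj(c,np.array([.5645,-.1815,.156])),proj(c,np.array([.564,-.1815,.04])))
E
```

```text
time_s: 2.15
position: [0.5608, -0.186, 0.1776]
ee_rot: [0.983, 0.184, -0.002, -0.001]
contact_force: [0.7, -0.2, -1.2]
opening: 0.599
finger_force: 0.0
[ 0.56163207 -0.18614029  0.1797466 ] [271.77595353 241.6634945 ] [273.72976242 188.82946465]
```

View pics/w2.png

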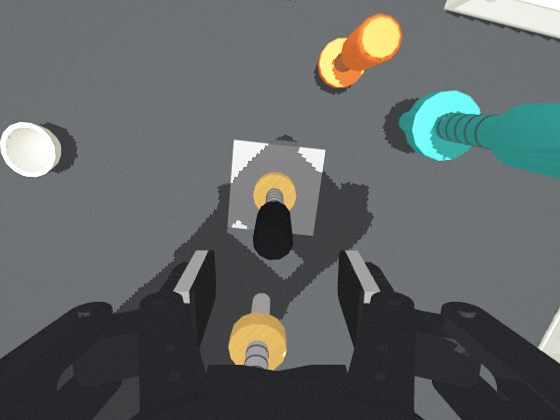

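The handle top sits at (272,240), as predicted (271.8,241.7), centred between the fingers. Descending.

```bash
python3 -m inch '{"delta_pos":[[0.1,0.15,-0.3],[0,0,-0.5],[0,0,-0.5],[0,0,-0.5],[0,0,-0.35],[0,0,0],[0,0,0],[0,0,0]],"angular":[[0,0,0],[0,0,0],[0,0,0],[0,0,0],[0,0,0],[0,0,0],[0,0,0],[0,0,0]],"jaw":[0.4,0.4,0.4,0.4,0.4,0.4,0.4,0.4]}' 20
```

```text
time_s: 2.87
position: [0.5659, -0.1813, 0.117]
ee_rot: [0.983, 0.184, 0.001, 0.0]
contact_force: [-0.4, 0.0, -0.1]
opening: 0.604
finger_force: 0.0
```

```bash
python3 -m inch '{"delta_pos":[[0,0,0],[0,0,0],[0,0,0],[0,0,0],[0,0,0],[0,0,0],[0,0,0],[0,0,0]],"angular":[[0,0,0],[0,0,0],[0,0,0],[0,0,0],[0,0,0],[0,0,0],[0,0,0],[0,0,0]],"jaw":[0.9,0.9,0.9,0.9,0.9,0.9,0.9,0.9]}' 60
```

```text
time_s: 3.53
position: [0.5657, -0.1813, 0.1166]
ee_rot: [0.983, 0.184, 0.001, 0.0]
contact_force: [-0.2, -0.6, 6.8]
opening: 0.218
finger_force: 58.6
```

```bash
python3 -m inch '{"delta_pos":[[0,0,0.3],[0,0,0.5],[0,0,0.8],[0,0,0.9],[0,0,0.9],[0,0,0.9],[0,0,0.7],[0,0,0.5]],"angular":[[0,0,0],[0,0,0],[0,0,0],[0,0,0],[0,0,0],[0,0,0],[0,0,0],[0,0,0]],"jaw":[0.9,0.9,0.9,0.9,0.9,0.9,0.9,0.9]}' 60
```

```text
time_s: 4.2
position: [0.5653, -0.1811, 0.2836]
ee_rot: [0.983, 0.184, 0.001, 0.001]
contact_force: [0.9, -0.6, -0.9]
opening: 0.218
finger_force: 58.7
```

```bash
python3 -m inch '{"delta_pos":[[-0.2,0.4,0],[-0.4,0.7,0],[-0.4,0.8,0],[-0.4,0.8,0],[-0.4,0.8,0],[-0.4,0.8,0],[-0.4,0.8,0],[-0.4,0.8,0]],"angular":[[0,0,0],[0,0,0],[0,0,0],[0,0,0],[0,0,0],[0,0,0],[0,0,0],[0,0,0]],"jaw":[0.9,0.9,0.9,0.9,0.9,0.9,0.9,0.9]}' 60
python3 -m inch '{"delta_pos":[[-0.5,0.8,0],[-0.5,0.8,0],[-0.5,0.8,0],[-0.5,0.8,0],[-0.4,0.6,0],[-0.1,0.3,0],[0,0,0],[0,0,0]],"angular":[[0,0,0],[0,0,0],[0,0,0],[0,0,0],[0,0,0],[0,0,0],[0,0,0],[0,0,0]],"jaw":[0.9,0.9,0.9,0.9,0.9,0.9,0.9,0.9]}' 60
python3 - <<'E'
from h import *
np.set_printoptions(precision=4,suppress=True)
c=viewer.calibration("wrist");im=viewer.get_image("wrist")
cv2.imwrite("pics/w3.png",cv2.cvtColor(im,cv2.COLOR_RGB2BGR));np.savez("w3.npz",im=im,**c)
print(monitor.state()["position"],proj(c,np.array([.444,.1544,.0956])))
E
```

```text
time_s: 4.87
position: [0.4743, -0.0031, 0.2811]
ee_rot: [0.983, 0.184, -0.0, -0.0]
contact_force: [0.9, 0.3, -0.9]
opening: 0.219
finger_force: 58.8
time_s: 5.53
position: [0.4005, 0.1188, 0.281]
ee_rot: [0.983, 0.185, 0.0, 0.0]
contact_force: [-0.3, -1.3, -0.6]
opening: 0.216
finger_force: 58.8
[0.4007 0.1184 0.2809] [257.1954 123.2258]
```

View pics/w3.png

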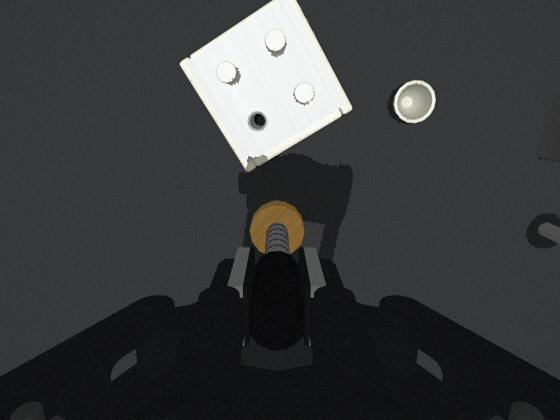

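The well mouth shows at about (257.5,121), and the gauge hangs upright with its collar at (277,228). I'll measure the well by mask and check the held gauge from both fixed cameras.

Run:
```python
from h import *
np.set_printoptions(precision=4,suppress=True)
d=np.load("w3.npz");g=d["im"][105:137,242:275].astype(int).max(2)
m=(g<110).astype(np.uint8);cs,_=cv2.findContours(m,0,1);c=max(cs,key=cv2.contourArea)
e=cv2.fitEllipse(c);print(e);p=np.array(e[0])+[242,105];print("well wrist",p,ray(d,p,.095))
T=monitor.state()["position"];print(T)
crops=[]
for n in("scene","side"):
    k=viewer.calibration(n);im=viewer.get_image(n);np.savez("f1"+n,im=im,**k)
    tip=proj(k,T-[0,0,.1106]);top=proj(k,T+[0,0,.0394]);col=proj(k,T-[0,0,.1106-.046])
    print(n,"tip",tip,"top",top,"collar",col)
    x,y=(tip-[30,55]).astype(int);print(x,y)
    crops.append(cv2.resize(im[y:y+75,x:x+60],(400,500),interpolation=cv2.INTER_CUBIC))
cv2.imwrite("pics/tip.png",cv2.cvtColor(np.hstack(crops),cv2.COLOR_RGB2BGR))
```

```text
((15.254707336425781, 15.622564315795898), (13.886371612548828, 14.633797645568848), 73.51007843017578)
well wrist [257.2547 120.6226] [0.4461 0.1552 0.095 ]
[0.4007 0.1184 0.2809]
scene tip [257.4935 148.568 ] top [255.6792  90.6178] collar [256.9666 131.7368]
227 93
side tip [187.147  196.7249] top [177.1136 144.7663] collar [184.2825 181.8908]
157 141
```

View pics/tip.png

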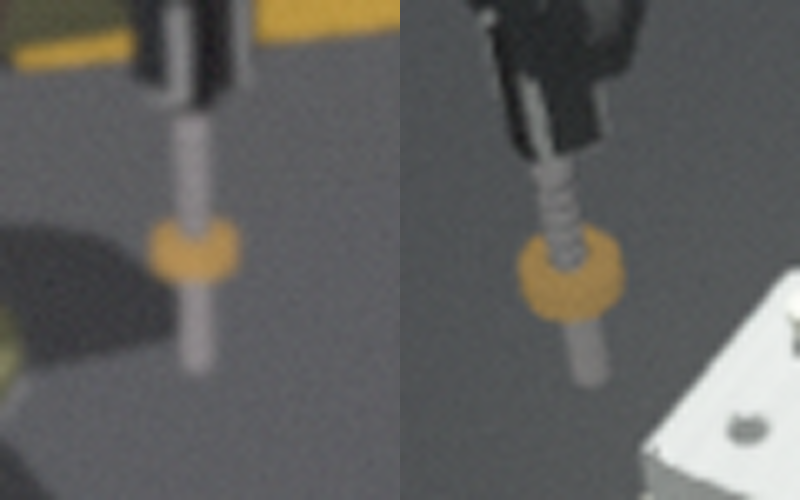

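The tip's end is at scene (256.1,147.8) and side (184.9,196.7). I'll triangulate it with the same cameras as the well, so the calibration offsets cancel.

Run:
```python
from h import *
np.set_printoptions(precision=4,suppress=True)
a=viewer.calibration("scene");b=viewer.calibration("side");T=np.array([.4007,.1184,.2809])
t=tri(a,(256.1,147.7),b,(184.9,196.6));print("tip",t,t-T)
def ell(n,x,y,thr,h=7):
    g=np.load("f1"+n+".npz")["im"][y-h:y+h+1,x-h:x+h+1].astype(float).mean(2)
    big=cv2.resize(g,None,fx=8,fy=8,interpolation=cv2.INTER_CUBIC)
    w=np.clip(thr-g,0,None);Y,X=np.mgrid[y-h:y+h+1,x-h:x+h+1];return np.array([(w*X).sum(),(w*Y).sum()])/w.sum(), g.min(),np.median(g)
for n,x,y in(("scene",276,180),("side",209,205)):
    for h in (4,): 
        g=np.load("f1"+n+".npz")["im"][y-h:y+h+1,x-h:x+h+1].astype(float).mean(2);print(g.astype(int))
    print(n,ell(n,x,y,np.median(g)-12,4))
```

```text
tip [0.3962 0.1167 0.1718] [-0.0045 -0.0017 -0.1091]
[[238 239 238 237 236 234 233 232 229]
 [239 239 239 239 238 238 238 238 238]
 [239 239 238 235 232 233 236 237 239]
 [239 236 231 223 218 220 226 233 238]
 [240 233 222 208 199 201 214 227 235]
 [242 235 222 212 205 208 216 228 236]
 [243 238 232 228 226 226 230 234 239]
 [239 235 234 237 237 237 238 239 240]
 [226 228 236 239 240 239 240 240 240]]
scene (array([276.3031, 180.3222]), np.float64(199.0), np.float64(236.0))
[[232 232 233 232 233 235 234 233 232]
 [231 227 222 229 229 225 227 229 230]
 [228 211 184 200 197 186 205 222 231]
 [225 189 155 142 142 148 169 206 228]
 [219 170 140 142 140 142 151 198 230]
 [223 178 140 139 140 143 173 217 232]
 [232 218 183 174 175 189 215 230 234]
 [233 232 226 222 224 230 232 234 233]
 [233 231 230 232 230 231 234 233 232]]
side (array([208.6462, 205.0714]), np.float64(139.0), np.float64(225.66666666666666))
```

```bash
python3 -m inch '{"delta_pos":[[0.4,0.3,0],[0.6,0.5,0],[0.58,0.47,0],[0,0,-0.3],[0,0,-0.6],[0,0,-0.6],[0,0,-0.5],[0,0,0]],"angular":[[0,0,0],[0,0,0],[0,0,0],[0,0,0],[0,0,0],[0,0,0],[0,0,0],[0,0,0]],"jaw":[0.9,0.9,0.9,0.9,0.9,0.9,0.9,0.9]}' 60
python3 - <<'E'
from h import *
np.set_printoptions(precision=4,suppress=True)
T=np.array(monitor.state()["position"]);cr=[]
for n,w in(("scene",(276.3,180.3)),("side",(208.65,205.0))):
    k=viewer.calibration(n);im=viewer.get_image(n);np.savez("f2"+n,im=im,**k)
    x,y=int(w[0])-20,int(w[1])-35
    q=cv2.resize(im[y:y+50,x:x+40],(400,500),interpolation=cv2.INTER_CUBIC)
    u=(np.array(w)-[x,y]+.5)*10
    cv2.circle(q,(int(u[0]),int(u[1])),2,(255,0,0),-1);print(n,x,y,u,proj(k,T-[0,0,.1106]));cr.append(q)
print(T)
cv2.imwrite("pics/tip2.png",cv2.cvtColor(np.hstack(cr),cv2.COLOR_RGB2BGR))
E
```

```text
time_s: 6.35
position: [0.4468, 0.1559, 0.2178]
ee_rot: [0.983, 0.184, -0.003, 0.0]
contact_force: [-0.0, -0.1, -2.0]
opening: 0.219
finger_force: 58.8
scene 256 145 [208. 358.] [277.1943 176.5976]
side 188 170 [211.5 355. ] [209.5153 200.772 ]
[0.4468 0.1559 0.2178]
```

View pics/tip2.png

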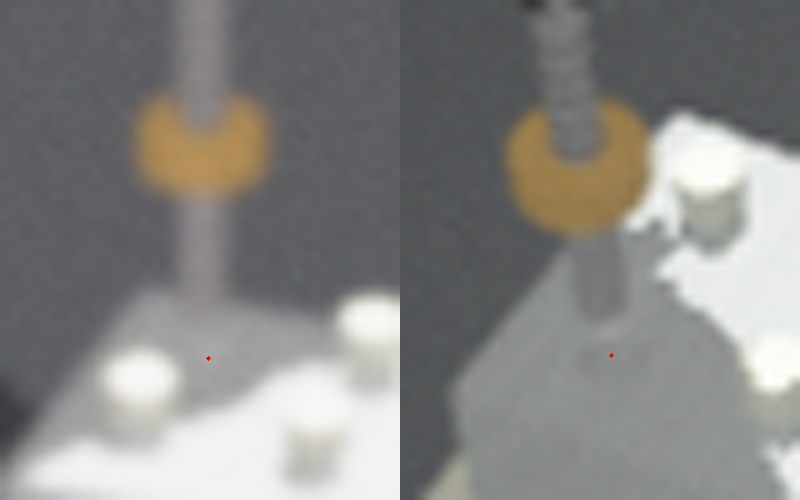

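The tip is at scene (275.9,174.6) and side (207.7,200.8). It is nearly on the line down into the marked well mouth in both views. I'll compute the remainder.

Run:
```python
from h import *
np.set_printoptions(precision=4,suppress=True)
a=viewer.calibration("scene");b=viewer.calibration("side")
w=tri(a,(276.3,180.3),b,(208.65,205.0))
for dr in(-.5,0,.5):
    t=tri(a,(275.9,174.6+dr),b,(207.7,200.8+dr));print("tip",t,"need",w-t)
```

```text
tip [0.4428 0.1536 0.1125] need [ 0.0006  0.001  -0.0179]
tip [0.4427 0.1536 0.1109] need [ 0.0008  0.001  -0.0163]
tip [0.4425 0.1536 0.1093] need [ 0.0009  0.001  -0.0147]
```

```bash
python3 -m inch '{"delta_pos":[[0.02,0.03,0],[0,0,-0.1],[0,0,-0.1],[0,0,-0.12],[0,0,-0.12],[0,0,-0.12],[0,0,-0.12],[0,0,0]],"angular":[[0,0,0],[0,0,0],[0,0,0],[0,0,0],[0,0,0],[0,0,0],[0,0,0],[0,0,0]],"jaw":[0.9,0.9,0.9,0.9,0.9,0.9,0.9,0.9]}' 60
```

```text
time_s: 7.12
position: [0.448, 0.1576, 0.1995]
ee_rot: [0.983, 0.184, -0.001, 0.0]
contact_force: [-0.4, -1.9, -3.2]
opening: 0.219
finger_force: 58.9
```

```bash
python3 -m inch '{"delta_pos":[[0,0,-0.1],[0,0,-0.1],[0,0,-0.1],[0,0,-0.1],[0,0,-0.1],[0,0,0],[0,0,0],[0,0,0]],"angular":[[0,0,0],[0,0,0],[0,0,0],[0,0,0],[0,0,0],[0,0,0],[0,0,0],[0,0,0]],"jaw":[0.9,0.9,0.9,0.9,0.9,0.9,0.9,0.9]}' 60
python3 - <<'E'
from h import *
cr=[]
for n,w in(("scene",(276.3,180.3)),("side",(208.65,205.0))):
    im=viewer.get_image(n);x,y=int(w[0])-20,int(w[1])-35
    cr.append(cv2.resize(im[y:y+50,x:x+40],(400,500),interpolation=cv2.INTER_CUBIC))
cv2.imwrite("pics/tip3.png",cv2.cvtColor(np.hstack(cr),cv2.COLOR_RGB2BGR))
E
```

```text
time_s: 7.78
position: [0.4481, 0.1578, 0.1851]
ee_rot: [0.983, 0.184, -0.0, 0.0]
contact_force: [-1.3, -3.7, -4.5]
opening: 0.216
finger_force: 58.9
```

View pics/tip3.png

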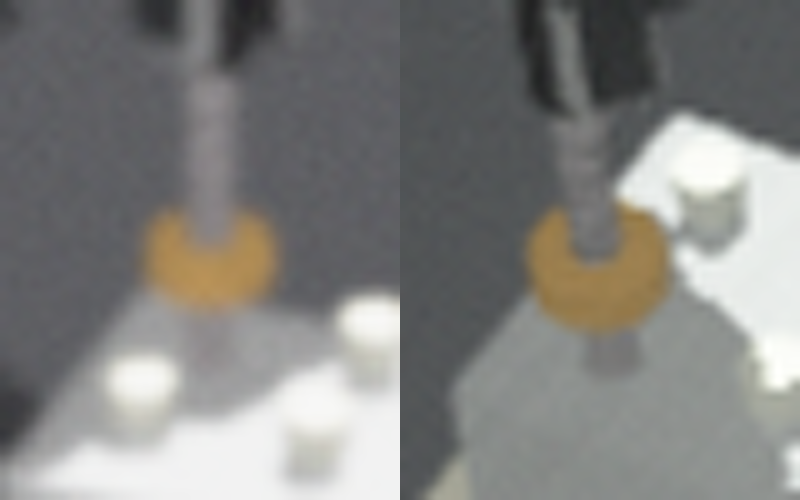

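The rod has entered the well in both views, with the collar still about 25 mm above the block. The side force suggests I should ease about 1 mm in -y, so I'll do that while descending.

```bash
python3 -m inch '{"delta_pos":[[-0.01,-0.02,0],[-0.01,-0.02,0],[0,0,-0.08],[0,0,-0.08],[0,0,-0.08],[0,0,-0.08],[0,0,0],[0,0,0]],"angular":[[0,0,0],[0,0,0],[0,0,0],[0,0,0],[0,0,0],[0,0,0],[0,0,0],[0,0,0]],"jaw":[0.9,0.9,0.9,0.9,0.9,0.9,0.9,0.9]}' 60
```

```text
time_s: 8.55
position: [0.4477, 0.1568, 0.1756]
ee_rot: [0.983, 0.184, -0.0, -0.0]
contact_force: [0.1, -1.1, -1.2]
opening: 0.215
finger_force: 58.9
```

Forces are relaxed, with the tip about 30 mm deep. I'll descend to collar contact.

```bash
python3 -m inch '{"delta_pos":[[0,-0.01,0],[0,0,-0.06],[0,0,-0.06],[0,0,-0.06],[0,0,-0.06],[0,0,-0.06],[0,0,-0.06],[0,0,0]],"angular":[[0,0,0],[0,0,0],[0,0,0],[0,0,0],[0,0,0],[0,0,0],[0,0,0],[0,0,0]],"jaw":[0.9,0.9,0.9,0.9,0.9,0.9,0.9,0.9]}' 60
python3 -m inch '{"delta_pos":[[0,0,-0.05],[0,0,-0.05],[0,0,-0.05],[0,0,-0.05],[0,0,-0.05],[0,0,-0.05],[0,0,0],[0,0,0]],"angular":[[0,0,0],[0,0,0],[0,0,0],[0,0,0],[0,0,0],[0,0,0],[0,0,0],[0,0,0]],"jaw":[0.9,0.9,0.9,0.9,0.9,0.9,0.9,0.9]}' 60
```

```text
time_s: 9.22
position: [0.4476, 0.1563, 0.1646]
ee_rot: [0.983, 0.184, -0.0, 0.0]
contact_force: [-0.0, -0.4, -1.0]
opening: 0.212
finger_force: 58.9
time_s: 9.88
position: [0.4477, 0.1564, 0.1558]
ee_rot: [0.983, 0.184, -0.0, 0.0]
contact_force: [0.6, 1.2, 1.0]
opening: 0.217
finger_force: 59.1
```

```bash
python3 -m inch '{"delta_pos":[[0,0,-0.04],[0,0,-0.04],[0,0,-0.04],[0,0,-0.04],[0,0,0],[0,0,0],[0,0,0],[0,0,0]],"angular":[[0,0,0],[0,0,0],[0,0,0],[0,0,0],[0,0,0],[0,0,0],[0,0,0],[0,0,0]],"jaw":[0.9,0.9,0.9,0.9,0.9,0.9,0.9,0.9]}' 60
```

```text
time_s: 10.55
position: [0.4475, 0.1564, 0.1509]
ee_rot: [0.983, 0.184, -0.0, -0.0]
contact_force: [0.8, 0.2, -1.1]
opening: 0.221
finger_force: 59.1
```

```bash
Z='"angular":[[0,0,0],[0,0,0],[0,0,0],[0,0,0],[0,0,0],[0,0,0],[0,0,0],[0,0,0]],"jaw":[0.9,0.9,0.9,0.9,0.9,0.9,0.9,0.9]'; python3 -m inch '{"delta_pos":[[0,0,-0.02],[0,0,-0.02],[0,0,-0.02],[0,0,0],[0,0,0],[0,0,0],[0,0,0],[0,0,0]],"angular":[[0,0,0],[0,0,0],[0,0,0],[0,0,0],[0,0,0],[0,0,0],[0,0,0],[0,0,0]],"jaw":[0.9,0.9,0.9,0.9,0.9,0.9,0.9,0.9]}' 60
python3 - <<'E'
from h import *
np.set_printoptions(precision=4,suppress=True)
T=np.array(monitor.state()["position"])
ps=[]
for n,w in(("scene",(276.3,180.3)),("side",(208.65,205.0))):
    k=viewer.calibration(n);im=viewer.get_image(n);np.savez("f3"+n,im=im)
    for f in("f2","f3"):
        g=np.load(f+n+".npz")["im"];x,y=int(w[0])-25,int(w[1])-40
        hsv=cv2.cvtColor(g[y:y+60,x:x+50],cv2.COLOR_RGB2HSV);m=cv2.inRange(hsv,(10,110,60),(30,255,255))
        c=max(cv2.findContours(m,0,1)[0],key=cv2.contourArea);r=cv2.boundingRect(c);print(n,f,r[0]+x,r[1]+y,r[2:])
        ps.append((r[0]+x+r[2]/2-.5,r[1]+y+r[3]/2-.5))
a=viewer.calibration("scene");b=viewer.calibration("side")
print("collar centre f2",tri(a,ps[0],b,ps[2]),"f3",tri(a,ps[1],b,ps[3]),T,monitor.state()["contact_force"])
E
```

```text
time_s: 11.22
position: [0.4477, 0.1564, 0.1494]
ee_rot: [0.983, 0.184, -0.0, -0.0]
contact_force: [-0.9, 0.2, 3.7]
opening: 0.212
finger_force: 59.4
scene f2 271 156 (11, 8)
scene f3 272 175 (10, 7)
side f2 199 181 (13, 12)
side f3 202 198 (13, 11)
collar centre f2 [0.4417 0.1554 0.1547] f3 [0.4426 0.1554 0.1009] [0.4477 0.1564 0.1494] [-0.9498  0.6808  3.4925]
```

The collar has been sliding on the block (its centre is at z≈0.101, as expected), so the rod is now going through it. I'll continue in small steps and watch for the steep force rise.

```bash
python3 -m inch '{"delta_pos":[[0,0,-0.02],[0,0,-0.02],[0,0,0],[0,0,0],[0,0,0],[0,0,0],[0,0,0],[0,0,0]],"angular":[[0,0,0],[0,0,0],[0,0,0],[0,0,0],[0,0,0],[0,0,0],[0,0,0],[0,0,0]],"jaw":[0.9,0.9,0.9,0.9,0.9,0.9,0.9,0.9]}' 60
python3 -c "
from h import *
for i in range(3): s=monitor.state();print(s['contact_force'],s['position'][2]);viewer.get_image('side')"
```

```text
time_s: 11.98
position: [0.4477, 0.1564, 0.1481]
ee_rot: [0.983, 0.184, -0.0, -0.0]
contact_force: [-1.0, 0.4, 1.0]
opening: 0.216
finger_force: 59.4
[-0.97575169  0.3740295   0.96144935] 0.14810810980342692
[-0.88512831  0.88958123  1.2684284 ] 0.1481184731575064
[-0.6197441  -0.18358396  0.91989313] 0.14812548279623164
```

```bash
python3 -m inch '{"delta_pos":[[0,0,0],[0,0,0],[0,0,0],[0,0,-0.02],[0,0,-0.02],[0,0,-0.02],[0,0,0],[0,0,0]],"angular":[[0,0,0],[0,0,0],[0,0,0],[0,0,0],[0,0,0],[0,0,0],[0,0,0],[0,0,0]],"jaw":[0.9,0.9,0.9,0.9,0.9,0.9,0.9,0.9]}' 60
```

```text
time_s: 12.8
position: [0.4477, 0.1564, 0.1464]
ee_rot: [0.983, 0.184, -0.0, -0.0]
contact_force: [-1.5, -0.2, 3.1]
opening: 0.22
finger_force: 59.4
```

```bash
python3 -m inch '{"delta_pos":[[0,0,0],[0,0,0],[0,0,0],[0,0,-0.02],[0,0,-0.02],[0,0,0],[0,0,0],[0,0,0]],"angular":[[0,0,0],[0,0,0],[0,0,0],[0,0,0],[0,0,0],[0,0,0],[0,0,0],[0,0,0]],"jaw":[0.9,0.9,0.9,0.9,0.9,0.9,0.9,0.9]}' 60
```

```text
time_s: 13.47
position: [0.4477, 0.1564, 0.1451]
ee_rot: [0.983, 0.184, -0.0, -0.0]
contact_force: [-1.5, -0.3, 2.7]
opening: 0.215
finger_force: 59.4
```

```bash
python3 -m inch '{"delta_pos":[[0,0,-0.01],[0,0,-0.01],[0,0,-0.01],[0,0,-0.01],[0,0,-0.01],[0,0,0],[0,0,0],[0,0,0]],"angular":[[0,0,0],[0,0,0],[0,0,0],[0,0,0],[0,0,0],[0,0,0],[0,0,0],[0,0,0]],"jaw":[0.9,0.9,0.9,0.9,0.9,0.9,0.9,0.9]}' 60
```

```text
time_s: 14.13
position: [0.4477, 0.1564, 0.1436]
ee_rot: [0.983, 0.184, -0.0, 0.0]
contact_force: [-1.7, -0.5, 3.0]
opening: 0.215
finger_force: 59.4
```

```bash
python3 -m inch '{"delta_pos":[[0,0,-0.01],[0,0,-0.01],[0,0,-0.01],[0,0,-0.01],[0,0,-0.01],[0,0,0],[0,0,0],[0,0,0]],"angular":[[0,0,0],[0,0,0],[0,0,0],[0,0,0],[0,0,0],[0,0,0],[0,0,0],[0,0,0]],"jaw":[0.9,0.9,0.9,0.9,0.9,0.9,0.9,0.9]}' 60
```

```text
time_s: 14.8
position: [0.4479, 0.1564, 0.1426]
ee_rot: [0.983, 0.184, 0.0, -0.0]
contact_force: [-2.0, -1.2, 8.1]
opening: 0.218
finger_force: 60.0
```

```bash
python3 -m inch '{"delta_pos":[[0,0,0],[0,0,0],[0,0,0],[0,0,-0.01],[0,0,-0.01],[0,0,0],[0,0,0],[0,0,0]],"angular":[[0,0,0],[0,0,0],[0,0,0],[0,0,0],[0,0,0],[0,0,0],[0,0,0],[0,0,0]],"jaw":[0.9,0.9,0.9,0.9,0.9,0.9,0.9,0.9]}' 60
```

```text
time_s: 15.47
position: [0.448, 0.1565, 0.1422]
ee_rot: [0.983, 0.184, 0.0, -0.0]
contact_force: [-2.2, -0.8, 11.0]
opening: 0.22
finger_force: 60.2
```

The rod has bottomed out: force is at 11 N and climbing while motion stalls. Releasing.

```bash
python3 -m inch '{"delta_pos":[[0,0,0],[0,0,0],[0,0,0],[0,0,0],[0,0,0],[0,0,0],[0,0,0],[0,0,0]],"angular":[[0,0,0],[0,0,0],[0,0,0],[0,0,0],[0,0,0],[0,0,0],[0,0,0],[0,0,0]],"jaw":[0.9,0.75,0.7,0.65,0.6,0.5,0.5,0.5]}' 20
```

```text
time_s: 16.13
position: [0.4477, 0.1564, 0.1415]
ee_rot: [0.983, 0.184, -0.0, -0.0]
contact_force: [0.2, -0.5, -1.7]
opening: 0.501
finger_force: 0.0
```

```bash
python3 -m inch '{"delta_pos":[[0,0,0.2],[0,0,0.4],[0,0,0.7],[0,0,0.8],[0,0,0.9],[0,0,0.9],[0,0,0.5],[0,0,0]],"angular":[[0,0,0],[0,0,0],[0,0,0],[0,0,0],[0,0,0],[0,0,0],[0,0,0],[0,0,0]],"jaw":[0.5,0.5,0.5,0.5,0.5,0.5,0.5,0.5]}'
python3 - <<'E'
from h import *
cr=[]
for n,w in(("scene",(276.3,180.3)),("side",(208.65,205.0))):
    im=viewer.get_image(n);x,y=int(w[0])-24,int(w[1])-45
    cr.append(cv2.resize(im[y:y+60,x:x+48],(400,500),interpolation=cv2.INTER_CUBIC))
cv2.imwrite("pics/end.png",cv2.cvtColor(np.hstack(cr),cv2.COLOR_RGB2BGR))
E
```

```text
time_s: 16.8
position: [0.4485, 0.1566, 0.2774]
ee_rot: [0.983, 0.184, 0.003, -0.0]
contact_force: [-0.5, 0.1, 0.1]
opening: 0.501
finger_force: 0.0
```

View pics/end.png

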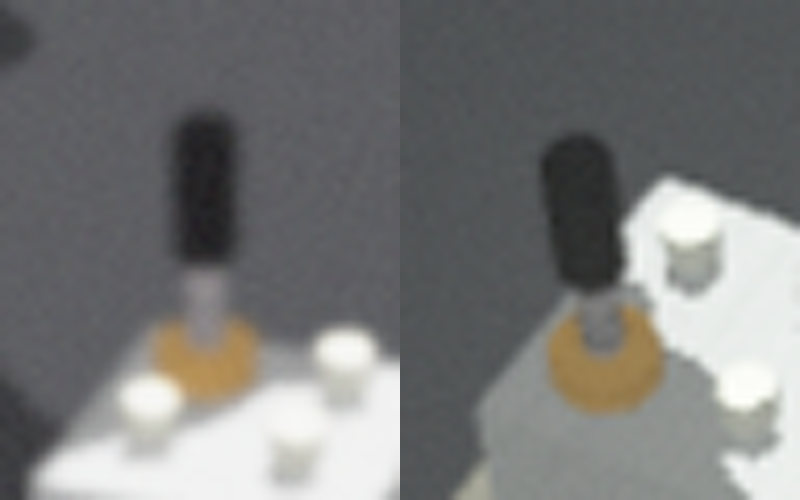

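The gauge stands upright in the well with its collar flat on the block (scene crop ≈(205,360), side crop ≈(605,360)). The gripper is clear, so I'm handing in.

```bash
python3 -c "
from cell import bot
print(bot.finish_job())"
```

```text
the job is handed in; nothing more can be done
None
```

The job is handed in: the gauge is released and standing upright in the empty well, about 63 mm deep, with its collar on the block. The wrist force climbed to 11 N at the bottom, so I take the rod to be on the cushion; the hand-in returned no verdict.

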